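# Poise the cover over the assembled gear housing

### The job

Two identical open gear housings stand on the bench; only one of them has its gear wheel fitted, the other still has just a flat bearing ring inside. Pick up the loose cover plate by its lug and hold it level over the housing with the gear wheel, turned so that its four holes line up with the four threaded holes below, hovering a finger's width (about 15 mm) above the flange without touching it, ready for the screws. Finish while still holding it there, and leave the other things on the bench where they are.

Things in the scene. Friction and masses are not known exactly. Their poses are not given: they have to be found in the camera images.
- cover: Loose metal cover plate, flat on the bench, 130 (x) x 92 (y) x 6 mm, 0.2-0.45 kg. Upright lug mid-plate to grip from above: 44 long (x), 20 wide (y), top 42 above the underside. Origin: centre of the underside, z up. Four 12 mm through holes matching the housings: wide pair at x +53, y +-34 mm, narrow pair at x -53, y +-16 mm.
- cover_wide (a point): Centre of the cover's wide-pair hole at x = +53, y = +34 mm, in the plane of its underside.
- cover_narrow (a point): Centre of the cover's narrow-pair hole at x = -53, y = -16 mm, in the plane of its underside.
- housing_a: Grey gear housing fixed to the bench, on the robot's left, 136 (x) x 98 (y) x 50 mm high. Origin: centre of its underside, z up. The top flange (face 50 mm up) has a 78 x 62 mm opening showing what sits inside, and four 8 mm threaded holes: wide pair at x +53, y +-34, narrow pair at x -53, y +-16 mm, so a cover fits one way round only. A brass plug sticks out of the +x end.
- housing_b: Grey gear housing fixed to the bench, on the robot's right, 136 (x) x 98 (y) x 50 mm high. Origin: centre of its underside, z up. The top flange (face 50 mm up) has a 78 x 62 mm opening showing what sits inside, and four 8 mm threaded holes: wide pair at x +53, y +-34, narrow pair at x -53, y +-16 mm, so a cover fits one way round only. A brass plug sticks out of the +x end.
- gear: Steel gear wheel, about 58 mm over its teeth, 34 mm high with its dark shaft stub, fixed in the centre of one of the two housings (either one), wholly below the flange. Origin: centre of its underside, 6 mm above the bench. It marks the housing to be covered.
- bearing: Flat steel bearing ring, 48 mm outside, 28 mm inside, 8 mm high, fixed in the centre of the other housing, low down. Origin: centre of its underside, 6 mm above the bench.
- screwdriver: Screwdriver lying at the left of the work; leave it alone.
- screw_bin: Small open green bin, 110 x 90 x 45 mm, at the right of the work; leave it alone.
- grease_jar: Grey jar with a black cap, 56 mm wide, 65 mm high, beyond the housings; leave it alone.
- housing_a_wide (a point): Centre of the mouth of the left housing's wide-pair threaded hole at x = +53, y = +34 mm, on the flange's upper face.
- housing_a_narrow (a point): Centre of the mouth of the left housing's narrow-pair threaded hole at x = -53, y = -16 mm, on the flange's upper face.
- housing_b_wide (a point): Centre of the mouth of the right housing's wide-pair threaded hole at x = +53, y = +34 mm, on the flange's upper face.
- housing_b_narrow (a point): Centre of the mouth of the right housing's narrow-pair threaded hole at x = -53, y = -16 mm, on the flange's upper face.
Things that resemble listed ones, but are neither listed nor needed, are in the scene too. Leave any purple look-alike of the cover alone.

How it is judged:
By the outcome, as a careful person would: the job done as asked, in the order asked, and still so for the second after the job is handed in, while the arm keeps its last pose, push and grip.
It also fails if it takes over 35 s, if anything falls off the work surface, if the arm or the gripper's body presses on something with over 40 N, if the wrist force passes 120 N, or if a joint passes its speed limit or range.

### The arm

A 6-joint arm with a two-finger parallel gripper is mounted at the origin on the work surface. World frame = base frame: x ahead of the robot, y to its left, z up, the work surface at z = 0. Lengths are in m, angles in rad, forces in N, time in s.
With the tool pointing down it reaches from about 0.25 to 0.775 m from the base axis. Payload 4 kg.
Tool frame: the origin (TCP) lies at the very end of the fingers, on their centre line; the grasp point (between the pads) lies 19 mm behind it; x points along the fingers, y is the direction in which the jaws open and shut, and the axes are right-handed (so a half turn about x gives the same grasp; the last joint's range is limited). The gripper opens to 94 mm and grips with 3 to 60 N. Pads are 16 mm wide; open, the fingers measure 119 mm over their backs; the gripper's body (75 mm by 177 mm) begins 78 mm behind the grasp point.
Start: joints at [-1.262, 0.087, 1.371, -0, 1.684, -0.103], TCP at [0.22, -0.504, 0.177] pointing down, gripper open.
Joint ranges: [-3.1, 3.1], [-0.76, 2.03], [0.27, 2.55], [-1.08, 4.22], [0.17, 2.65], [-2.57, 2.57]. Speed limits (rad/s): [2.79, 2.79, 3.14, 3.14, 3.14, 3.14].

### API

Orientations are given as [roll, pitch, yaw] about the fixed x, y, z axes, in that order (R = Rz(yaw) Ry(pitch) Rx(roll)).
In Python, from bench import robot gives the robot as it stands.
- The arm moves only by the tool carry_out, never from a script. Its argument "targets" is a list of rows, each a list of 5 numbers: the closure, from 0 (fully open) to 1 (shut), then the shift along the tool's x, y, z in cm, then the turn about the tool's x in degrees. In form: [[fingers, tx, ty, tz, turn], ...]. A call has 1 to 20 rows; each row shifts and turns the commanded pose from where the row before left it, along the tool's axes as they then stand; what a row does not reach is not made up. A row lasts 1/10 s, in which the tool goes at most 50 mm and 8.59 degrees, less where a joint would pass 70% of its speed; a pose out of reach is approached as far as the arm can. A call is refused whole if a number of a shift passes 5 or a number of a turn 8.59, either way. A call with a gripper value outside its range is refused whole. The fingers move at their own pace and stop on an object; the grip force is fixed at half the most. Time passes only in rows, so rows that do not move let the fingers close. It gives the time, the measured TCP pose, the force and the opening at its end, in the units of the state.
- robot.get_obs(): the state, without advancing time (a new reading comes with each control period).
- robot.snapshot(name): name is "scene" or "top" or "wrist"; returns a dict with "image" (480x640x3 uint8, red, green, blue), "camera_matrix" (3x3 intrinsics, pixels), "distortion" ([k1, k2, p1, p2, k3] as OpenCV has them; the pictures are not rectified), "pose" (4x4, takes a point from camera to world coordinates). Camera axes: x right, y up, looking along -z (the intrinsics and any distortion apply to the point x, -y, -z); pixel columns grow to the right and rows downward; lengths in m; the calibration is good to about 2 mm. A picture is of the moment at which its call begins. There is no depth.
- robot.close_job(): hands the job in, once; it reports no verdict.
The state is a dict: "time": time; "joint_positions": joint angles; "qvel": joint speeds; "joint_torque": joint torques, N m; "tool_pos": TCP position; "ee_rot": TCP orientation; "wrist_force": force on the tool from outside, world axes, zero at the start; "wrist_torque": the same for the moment, N m; "width": finger opening in m.
Only numpy, scipy, OpenCV 4.12 (cv2) and the standard library are available. Lean on these libraries where they do the work, as an engineer would, in place of code of your own. Each camera call takes 0.05 s, during which the arm holds its last target. There are 200 camera calls.

## Working session

There is one attempt and no reset: what is moved stays moved. The work goes in short steps, Python scripts to look and compute and a tool call to move; the robot and the scene stay as the last step left them, time stands still between calls to the robot, and variables do not carry over. Pictures are saved under pics/ and viewed, about 8 in all and at most 12, crops included, and the job is handed in when it is done.

Besides the shell and the picture viewer there is one more tool, called by a JSON object that holds its "name" and its "arguments", one argument or row to a line. carry_out: Moves the arm, as the interface text tells. Its arguments: {"type":"object","properties":{"targets":{"type":"array","items":{"type":"array","items":{"type":"number"}}}},"required":["targets"]}

```bash
ls; mkdir -p pics
python3 - <<'E'
from bench import robot
import cv2,pickle
for n in ("top","scene"):
    s=robot.snapshot(n); pickle.dump(s,open(f"{n}0.pkl","wb"))
    cv2.imwrite(f"pics/{n}0.png",s["image"][:,:,::-1])
    print(n,s["camera_matrix"],s["distortion"],s["pose"])
print(robot.get_obs())
E
```

```text
pics
top [[437.71818789   0.         319.82960048]
 [  0.         437.71818789 236.52686111]
 [  0.           0.           1.        ]] [-0.02914464  0.          0.          0.          0.        ] [[ 6.76483017e-03  9.93556642e-01 -1.13134591e-01  4.41499306e-01]
 [-9.99899841e-01  8.12738708e-03  1.15867905e-02  4.79082128e-04]
 [ 1.24316213e-02  1.13044877e-01  9.93512109e-01  1.05083133e+00]
 [ 0.00000000e+00  0.00000000e+00  0.00000000e+00  1.00000000e+00]]
scene [[574.22252032   0.         324.07739175]
 [  0.         574.22252032 237.88655655]
 [  0.           0.           1.        ]] [-0.17117486  0.          0.          0.          0.        ] [[-5.98741054e-01 -6.01245793e-01  5.29162212e-01  1.18151714e+00]
 [ 8.00942048e-01 -4.50277013e-01  3.94642175e-01  4.69956069e-01]
 [ 9.92633226e-04  6.60116738e-01  7.51162370e-01  9.50149911e-01]
 [ 0.00000000e+00  0.00000000e+00  0.00000000e+00  1.00000000e+00]]
{'time': 0.1, 'joint_positions': array([-1.26208869e+00,  8.78784553e-02,  1.37209560e+00, -1.18859453e-05,
        1.68359811e+00, -1.03094112e-01]), 'qvel': array([-0.00017212, -0.00270443, -0.00372904,  0.00057842,  0.00036477,
       -0.00080908]), 'joint_torque': array([ 1.69114850e-03, -3.41253197e+01, -3.03301656e+01,  7.19301822e-02,
        3.04231967e-02, -9.40167342e-05]), 'tool_pos': array([ 0.21996981, -0.50349492,  0.17542654]), 'ee_rot': array([-1.66792284,  1.56881679,  1.88547024]), 'wrist_force': array([ 0.49069128, -0.397898  , -0.89817342]), 'wrist_torque': array([ 0.06704774,  0.04876045, -0.01325951]), 'width': 0.09406129029652717}
```

View pics/top0.png

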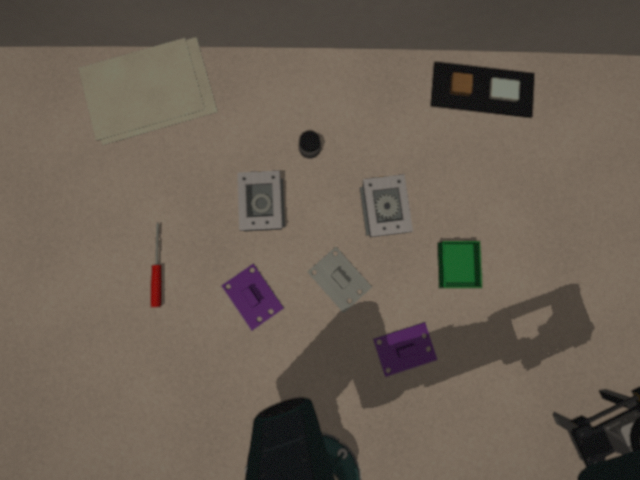

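View pics/scene0.png

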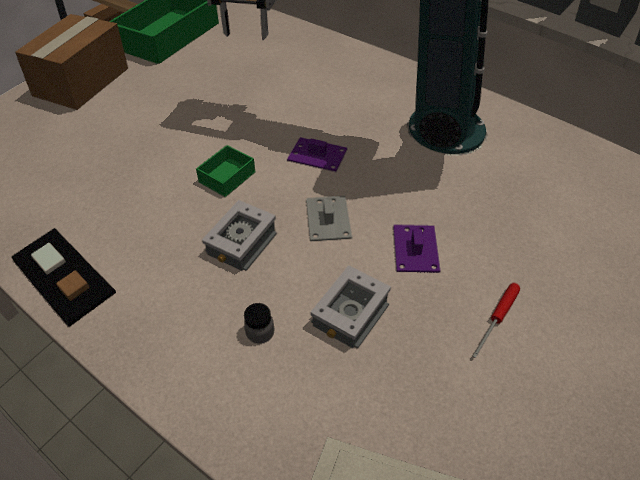

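The gear wheel is in the right housing (housing_b), at top pixel (387,206) and scene (240,231). The grey cover is at top (340,277) and scene (328,218), with two purple look-alikes beside it. Next I'm enlarging both for hole measurement.

Run:
```python
import cv2,pickle,numpy as np
t=pickle.load(open("top0.pkl","rb"))["image"][:,:,::-1]; s=pickle.load(open("scene0.pkl","rb"))["image"][:,:,::-1]
def crop(im,x,y,w,h,k):
    c=cv2.resize(im[y:y+h,x:x+w],None,fx=k,fy=k,interpolation=cv2.INTER_CUBIC)
    c=np.clip(c.astype(float)*1.5,0,255).astype(np.uint8)
    for i in range(0,w,10): cv2.line(c,(int((i+.5)*k),0),(int((i+.5)*k),6 if i%20 else 12),(0,255,255),1); 
    for i in range(0,w,20): cv2.putText(c,str(x+i),(int((i+.5)*k),22),0,.35,(0,255,255),1)
    for i in range(0,h,10): cv2.line(c,(0,int((i+.5)*k)),(6 if i%20 else 12,int((i+.5)*k)),(0,255,255),1)
    for i in range(0,h,20): cv2.putText(c,str(y+i),(14,int((i+.5)*k)+4),0,.35,(0,255,255),1)
    return c
a=crop(t,300,240,80,60,5); b=crop(t,350,165,80,60,5); c=crop(s,290,190,80,60,5); d=crop(s,195,200,100,75,4)
cv2.imwrite("pics/crops.png",np.vstack([np.hstack([a,b]),np.hstack([c,d])]))
```

```text
(no output)
```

View pics/crops.png

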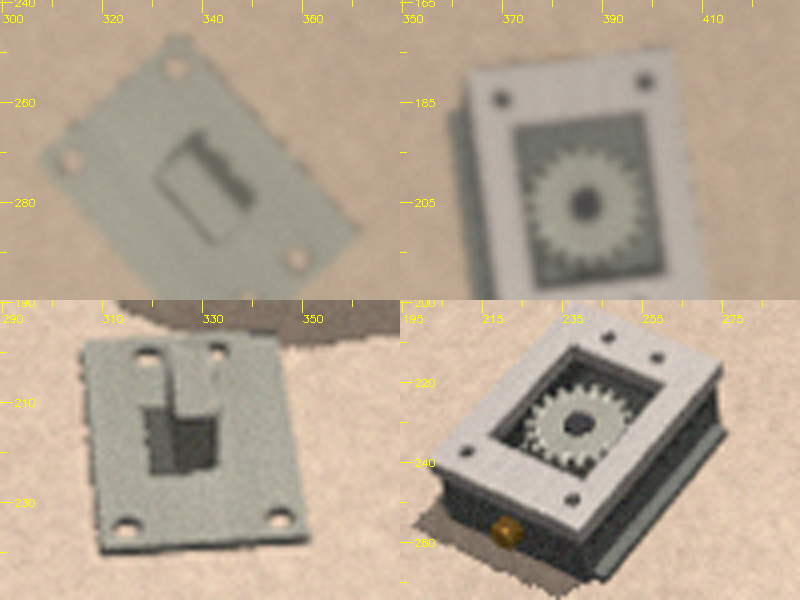

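```bash
cat > h.py <<'E'
import numpy as np,cv2
from scipy.optimize import least_squares
from scipy.spatial.transform import Rotation as Rot
HX=np.array([[.053,.034],[.053,-.034],[-.053,.016],[-.053,-.016]])
def proj(s,P):
    T=np.linalg.inv(s["pose"]); F=np.diag([1,-1,-1.])
    R=F@T[:3,:3]; t=F@T[:3,3]
    return cv2.projectPoints(np.asarray(P,float).reshape(-1,1,3),cv2.Rodrigues(R)[0],t,s["camera_matrix"],s["distortion"])[0][:,0]
def pts(p,z,loc=HX):
    c,n=np.cos(p[2]),np.sin(p[2]); return np.c_[loc@np.array([[c,n],[-n,c]])+p[:2],np.full(len(loc),z)]
def fit(obs,z,p0,freez=False):
    """obs: list of (snap, hole indices, pixels). returns x,y,yaw(,z), rms px"""
    f=lambda p:np.concatenate([(proj(s,pts(p,p[3] if freez else z)[i])-np.array(px)).ravel() for s,i,px in obs])
    r=least_squares(f,list(p0)+([z] if freez else [])); return r.x,np.sqrt(np.mean(r.fun**2))
def tool(o):
    R=Rot.from_euler("xyz",o["ee_rot"]).as_matrix(); return R
E
python3 - <<'E'
import pickle; from h import *
from bench import robot
t=pickle.load(open("top0.pkl","rb")); s=pickle.load(open("scene0.pkl","rb"))
tc=(t,[0,1,2],[(313.5,271.9),(334.9,253.1),(349.5,299.1)]);
tc=(t,[0,1,3],[(313.5,271.9),(334.9,253.1),(359.1,291.1)])
sc=(s,[1,0,3,2],[(314.9,234.5),(345.7,233.1),(319.1,200.9),(332.9,199.7)])
th=(t,[0,1],[(369.9,184.3),(398.5,180.7)])
sh=(s,[0,1,2,3],[(237.5,249.25),(211.25,237.25),(258.75,213.75),(246.5,208.75)])
for n,o,z,p0 in (("cover",(tc,sc),.006,(.4,-.05,.7)),("hous",(th,sh),.05,(.55,-.15,0))):
    for q in ([o[0]],[o[1]],list(o)): print(n,*fit(q,z,p0))
    print(n,"free z",*fit(list(o),z,p0,True))
o=robot.get_obs(); print(np.round(tool(o),3))
E
```

```text
cover [ 0.45912074 -0.05827833  0.73736571] 0.0987169919887777
cover [ 0.4594977  -0.05722282  0.7279303 ] 0.22669484651819058
cover [ 0.45921319 -0.05769391  0.73107958] 0.244331022361185
cover free z [ 0.45890201 -0.05795107  0.73122403  0.00502533] 0.21331649472599165
hous [ 0.63151035 -0.16837434  0.13801634] 0.013310852712716903
hous [ 0.63127266 -0.16732256  0.13150756] 0.08163555336784299
hous [ 0.6312863  -0.16753692  0.1297388 ] 0.1253921390225741
hous free z [ 0.63123188 -0.16762836  0.12994522  0.04980108] 0.12259312651179675
[[-0.001  0.4   -0.916]
 [ 0.002 -0.916 -0.4  ]
 [-1.    -0.002 -0.   ]]
```

Both cameras agree within about 1 mm. The cover is at (0.459, -0.058) with yaw 41.9°, and housing_b is at (0.631, -0.1675) with yaw 7.5°. The free-z fits give 5.0 and 49.8 mm against the expected 6 and 50. Moving above the cover.

{"name": "carry_out", "arguments": {
  "targets": [
    [0,0,-1.0,-1.3,0],
    [0,0,-1.56,-1.99,0],
    [0,0,-1.56,-1.99,0],
    [0,0,-1.56,-1.99,0],
    [0,0,-1.56,-1.99,0],
    [0,0,-1.56,-1.99,0],
    [0,0,-1.56,-1.99,0],
    [0,0,-1.56,-1.99,0],
    [0,0,-1.56,-1.99,0],
    [0,0,-1.56,-1.99,0],
    [0,0,-1.56,-1.99,0],
    [0,0,-1.56,-1.99,0],
    [0,0,-1.56,-1.99,0],
    [0,0,-1.56,-1.99,0],
    [0,0,-1.56,-1.99,0],
    [0,0,-1.56,-1.99,0],
    [0,0,-1.56,-1.99,0],
    [0,0,-1.56,-1.99,0],
    [0,0,-1.56,-1.99,0],
    [0,0,-1.56,-1.99,0]
  ]
}}

```text
time: 2.1
tool_pos: [0.4556, -0.0646, 0.1763]
ee_rot: [-1.33, 1.57, 2.224]
wrist_force: [-0.2, -0.1, -0.7]
width: 0.0939
```

{"name": "carry_out", "arguments": {
  "targets": [
    [0,1.5,-0.6,-0.7,0],
    [0,1.5,0,0,-6.1],
    [0,1.0,0,0,-6.1],
    [0,0,0,0,-6.1],
    [0,0,0,0,0],
    [0,0,0,0,0]
  ]
}}

```text
time: 2.7
tool_pos: [0.4596, -0.0578, 0.1366]
ee_rot: [2.856, 1.571, 0.444]
wrist_force: [0.3, -0.2, -0.0]
width: 0.0939
```

```bash
cat > look.py <<'E'
import sys,pickle; from h import *
from bench import robot
n,f=sys.argv[1:3]
o=robot.get_obs(); s=robot.snapshot(n); pickle.dump(s,open(f+".pkl","wb")); cv2.imwrite(f"pics/{f}.png",s["image"][:,:,::-1])
R=tool(o); print(o["time"],o["tool_pos"],"x",R[:,0].round(4),"yang",np.degrees(np.arctan2(R[1,1],R[0,1])),o["joint_positions"].round(3),o["width"],o["wrist_force"].round(1))
g=(.4592,-.0577,.732) if len(sys.argv)<4 else eval(sys.argv[3])
d=np.array([g[0],g[1],o["tool_pos"][2]])-o["tool_pos"]; print("to go tool cm",(R.T@d*100).round(2))
E
python3 look.py wrist w1
```

```text
2.7 [ 0.45964703 -0.05782907  0.13658439] x [ 2.e-04  1.e-04 -1.e+00] yang -48.203587674334024 [-0.248 -0.096  1.633  0.     1.605  0.594] 0.0939022244393661 [ 0.3 -0.2 -0. ]
to go tool cm [-0.   -0.04  0.02]
```

View pics/w1.png

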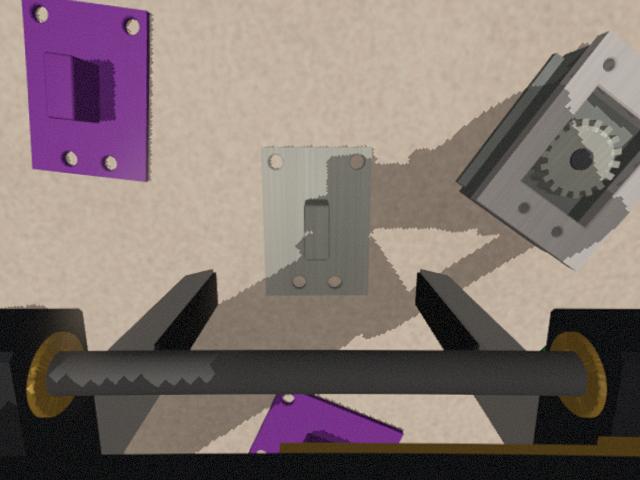

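The wrist view shows the cover square between the fingers. Wide holes are at (276,162) and (357,162), narrow holes at (299,282) and (335,282), and the lug at (317,230). Cross-checking with the wrist calibration.

Run:
```python
import pickle; from h import *
s=pickle.load(open("w1.pkl","rb"))
r=fit([(s,[0,1,2,3],[(276,162),(357,162),(299,282),(335,282)])],.006,(.459,-.058,.73)); print(r, np.degrees(r[0][2]))
# refine by dark/bright centroid: lug top
print(proj(s,pts(r[0],.042,np.array([[.022,.01],[.022,-.01],[-.022,.01],[-.022,-.01],[0,0]]))))
r=fit([(s,[2,3],[(525,208),(557,231)])],.05,(.63,-.167,.13)); print(r)
```

```text
(array([ 0.4595081 , -0.05935604,  0.73381612]), np.float64(0.3550580444177105)) 42.04456663872735
[[303.64662393 204.89282674]
 [329.85086184 204.80024991]
 [304.24089652 260.33898   ]
 [329.60963508 260.25091306]
 [316.83814526 233.02089461]]
(array([ 0.63210382, -0.16860673,  0.13194394]), np.float64(0.46207853548149436))
```

Wrist, top and scene agree within about 1.5 mm, and the cover-to-housing offset agrees within 1 mm. Descending to TCP z of about 12 mm and closing.

{"name": "carry_out", "arguments": {
  "targets": [
    [0,1.0,0,0,0],
    [0,2.0,0,0,0],
    [0,2.0,0,0,0],
    [0,2.0,0,0,0],
    [0,2.0,0,0,0],
    [0,1.5,0,0,0],
    [0,1.0,0,0,0],
    [0,0.5,0,0,0],
    [0,0.3,0,0,0],
    [0,0,0,0,0],
    [0,0,0,0,0]
  ]
}}

```text
time: 3.85
tool_pos: [0.4606, -0.0586, 0.0142]
ee_rot: [2.12, 1.569, -0.291]
wrist_force: [-0.3, 0.2, -0.1]
width: 0.0941
```

{"name": "carry_out", "arguments": {
  "targets": [
    [0.3,0,0,0,0],
    [0.5,0,0,0,0],
    [0.7,0,0,0,0],
    [1,0,0,0,0],
    [1,0,0,0,0],
    [1,0,0,0,0],
    [1,0,0,0,0],
    [1,0,0,0,0],
    [1,0,0,0,0],
    [1,0,0,0,0]
  ]
}}

```text
time: 4.85
tool_pos: [0.4599, -0.0584, 0.0134]
ee_rot: [0.204, 1.571, -2.206]
wrist_force: [-0.2, -0.2, 0.8]
width: 0.0178
```

{"name": "carry_out", "arguments": {
  "targets": [
    [1,-0.3,0,0,0],
    [1,-0.6,0,0,0],
    [1,-1.0,0,0,0],
    [1,-1.5,0,0,0],
    [1,-1.5,0,0,0],
    [1,-1.5,0,0,0],
    [1,-1.5,0,0,0],
    [1,-0.8,0,0,0],
    [1,-0.3,0,0,0],
    [1,0,0,0,0],
    [1,0,0,0,0],
    [1,0,0,0,0]
  ]
}}

```text
time: 6.05
tool_pos: [0.4593, -0.0583, 0.1025]
ee_rot: [-0.946, 1.569, 2.926]
wrist_force: [0.1, 0.1, -0.2]
width: 0.0002
```

```bash
python3 look.py wrist w2 "(.6313,-.1677)"
```

```text
6.05 [ 0.45930253 -0.05827083  0.10254821] x [-1.8e-03  4.0e-04 -1.0e+00] yang -48.106333856301276 [-0.249 -0.08   1.685 -0.     1.538  0.591] 0.00023763636368742477 [ 0.1  0.1 -0.2]
to go tool cm [-0.03 19.63 -5.5 ]
```

View pics/w2.png

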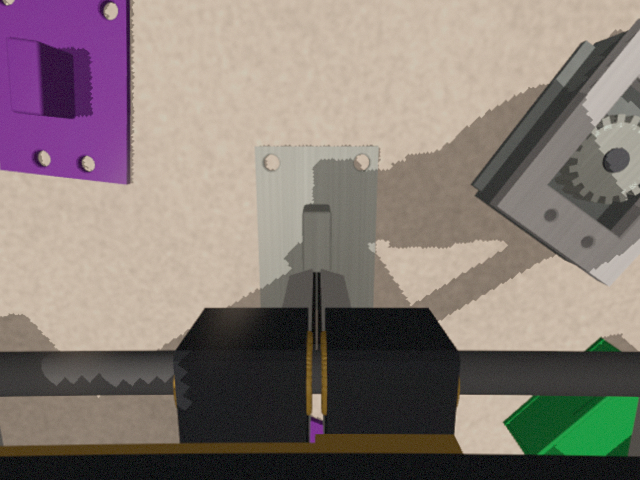

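The gripper came up empty: width is 0 and the cover is still on the bench, with holes at (271,162) and (362,162) and lug at (317,235). I'll compare the finger tips near (317,272) with the projected TCP before retrying.

Run:
```python
import pickle; from h import *
from bench import robot
o=robot.get_obs(); R=tool(o)
s=pickle.load(open("w2.pkl","rb")); t=s["pose"]
print("TCP px",proj(s,[o["tool_pos"], o["tool_pos"]-.019*R[:,0]]), "cam",t[:3,3])
r=fit([(s,[0,1],[(271.5,162),(362.5,162)])],.006,(.459,-.058,.73)); print(r)
p=r[0]
print(proj(s,pts(p,.042,np.array([[.022,.01],[.022,-.01],[-.022,.01],[-.022,-.01],[0,0]]))))
t=robot.snapshot("top");pickle.dump(t,open("top1.pkl","wb"))
s=robot.snapshot("scene");pickle.dump(s,open("scene1.pkl","wb"))
print("TCP top",proj(t,[o["tool_pos"]]),"scene",proj(s,[o["tool_pos"]]))
f=lambda i,x,y:cv2.resize(np.clip(i["image"][y:y+120,x:x+160,::-1]*1.4,0,255).astype(np.uint8),None,fx=4,fy=4,interpolation=cv2.INTER_CUBIC)
cv2.imwrite("pics/s1.png",f(s,250,130))
```

```text
TCP px [[315.3453262  267.82874593]
 [315.27765518 279.17238715]] cam [ 0.50801336 -0.01549376  0.31068279]
(array([ 0.45981576, -0.05920301,  0.7320261 ]), np.float64(0.06772029560522931))
[[302.31226374 210.63893133]
 [331.73723529 210.64279813]
 [302.80833922 272.43275068]
 [331.18394447 272.44127901]
 [317.0094495  242.09931758]]
TCP top [[341.64754679 278.16783672]] scene [[328.01736157 185.28090431]]
```

View pics/s1.png

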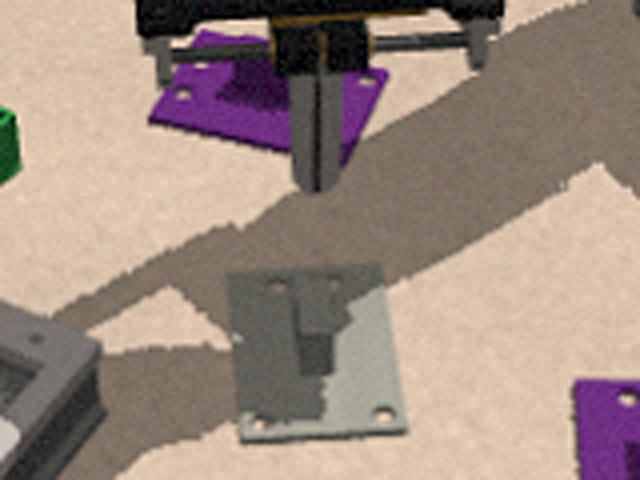

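The tips are directly above the lug and the cover hasn't moved, so the grip most likely slipped before it had firmed up. I'll reopen, go slightly deeper, and close with a longer wait.

{"name": "carry_out", "arguments": {
  "targets": [
    [0,0,0.09,0,0],
    [0,0.5,0,0,0],
    [0,0.5,0,0,0],
    [0,0.5,0,0,0],
    [0,0.5,0,0,0],
    [0,0.5,0,0,0],
    [0,0.5,0,0,0],
    [0,0.5,0,0,0],
    [0,0.5,0,0,0],
    [0,0,0,0,0]
  ]
}}

```text
time: 7.2
tool_pos: [0.4599, -0.059, 0.0625]
ee_rot: [-0.904, 1.569, 2.969]
wrist_force: [-0.5, -0.5, -0.2]
width: 0.077
```

{"name": "carry_out", "arguments": {
  "targets": [
    [0,1.0,0,0,0],
    [0,1.5,0,0,0],
    [0,1.4,0,0,0],
    [0,0.8,0,0,0],
    [0.7,0.4,0,0,0],
    [1,0.15,0,0,0],
    [1,0,0,0,0],
    [1,0,0,0,0],
    [1,0,0,0,0],
    [1,0,0,0,0],
    [1,0,0,0,0],
    [1,0,0,0,0],
    [1,0,0,0,0]
  ]
}}

```text
time: 8.5
tool_pos: [0.4605, -0.0591, 0.011]
ee_rot: [1.502, 1.571, -0.909]
wrist_force: [-0.6, -0.4, 1.0]
width: 0.0253
```

{"name": "carry_out", "arguments": {
  "targets": [
    [1,0,0,0,0],
    [1,0,0,0,0],
    [1,0,0,0,0],
    [1,0,0,0,0],
    [1,0,0,0,0]
  ]
}}

```text
time: 9.0
tool_pos: [0.4601, -0.0587, 0.0109]
ee_rot: [-1.441, 1.57, 2.432]
wrist_force: [-3.6, 2.6, 1.9]
width: 0.0186
```

{"name": "carry_out", "arguments": {
  "targets": [
    [1,0,0,0,0],
    [1,0,0,0,0],
    [1,0,0,0,0]
  ]
}}

```text
time: 9.3
tool_pos: [0.4603, -0.0589, 0.0109]
ee_rot: [-1.332, 1.57, 2.541]
wrist_force: [-3.1, 3.4, 2.8]
width: 0.0193
```

{"name": "carry_out", "arguments": {
  "targets": [
    [1,-0.1,0,0,0],
    [1,-0.2,0,0,0],
    [1,-0.2,0,0,0],
    [1,0,0,0,0]
  ]
}}

```text
time: 9.7
tool_pos: [0.4608, -0.0595, 0.016]
ee_rot: [1.482, 1.57, -0.928]
wrist_force: [-0.2, 0.1, -3.6]
width: 0.0188
```

It's carrying load now (Fz -3.6 N). Lifting gently and re-checking.

{"name": "carry_out", "arguments": {
  "targets": [
    [1,-0.3,0,0,0],
    [1,-0.5,0,0,0],
    [1,-0.5,0,0,0],
    [1,-0.5,0,0,0],
    [1,-0.3,0,0,0],
    [1,0,0,0,0]
  ]
}}

```text
time: 10.3
tool_pos: [0.4611, -0.0592, 0.0378]
ee_rot: [2.121, 1.569, -0.289]
wrist_force: [-0.0, 0.1, -3.4]
width: 0.0189
```

{"name": "carry_out", "arguments": {
  "targets": [
    [1,-0.4,0,0,0],
    [1,-0.8,0,0,0],
    [1,-0.9,0,0,0],
    [1,-0.9,0,0,0],
    [1,-0.9,0,0,0],
    [1,-0.8,0,0,0],
    [1,-0.6,0,0,0],
    [1,-0.3,0,0,0],
    [1,0,0,0,0]
  ]
}}

```text
time: 11.2
tool_pos: [0.4608, -0.0592, 0.0935]
ee_rot: [2.082, 1.57, -0.329]
wrist_force: [-0.1, -1.1, -3.3]
width: 0.0189
```

```bash
python3 look.py wrist w3 "(.6313,-.1677)"
```

```text
11.2 [ 0.46082918 -0.05921064  0.09348688] x [ 9.e-04 -3.e-04 -1.e+00] yang -48.11274835054646 [-0.25  -0.073  1.698 -0.     1.516  0.59 ] 0.01894586828988632 [-0.1 -1.1 -3.3]
to go tool cm [ 0.02 19.46 -5.45]
```

View pics/w3.png

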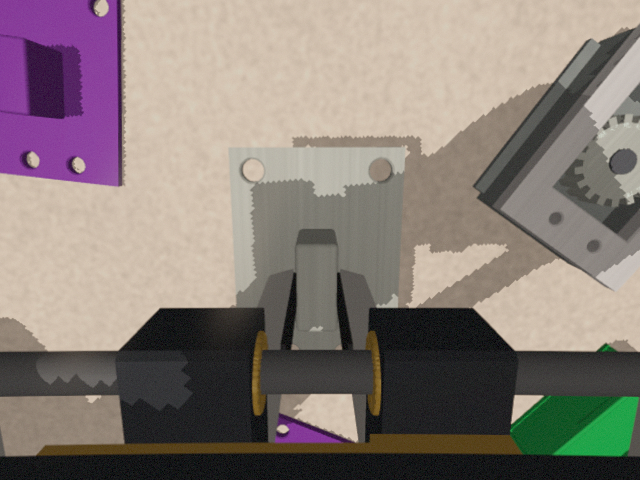

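The cover is held level, with wide holes at (253,170) and (380,170). Moving toward housing_b and then turning by 34.4°.

{"name": "carry_out", "arguments": {
  "targets": [
    [1,0,0.4,-0.11,0],
    [1,0,0.8,-0.22,0],
    [1,0,1.1,-0.31,0],
    [1,0,1.1,-0.31,0],
    [1,0,1.1,-0.31,0],
    [1,0,1.1,-0.31,0],
    [1,0,1.1,-0.31,0],
    [1,0,1.1,-0.31,0],
    [1,0,1.1,-0.31,0],
    [1,0,1.1,-0.31,0],
    [1,0,1.1,-0.31,0],
    [1,0,1.1,-0.31,0],
    [1,0,1.1,-0.31,0],
    [1,0,1.1,-0.31,0],
    [1,0,1.1,-0.31,0],
    [1,0,1.1,-0.31,0],
    [1,0,1.1,-0.31,0],
    [1,0,1.1,-0.31,0],
    [1,0,0.66,-0.16,0],
    [1,0,0,0,0]
  ]
}}

```text
time: 13.25
tool_pos: [0.6317, -0.1682, 0.0927]
ee_rot: [0.217, 1.571, -2.194]
wrist_force: [0.1, -0.5, -3.4]
width: 0.0189
```

{"name": "carry_out", "arguments": {
  "targets": [
    [1,0,0,0,2.0],
    [1,0,0,0,4.0],
    [1,0,0,0,5.4],
    [1,0,0,0,6.0],
    [1,0,0,0,6.0],
    [1,0,0,0,5.0],
    [1,0,0,0,4.0],
    [1,0,0,0,2.0],
    [1,0,0,0,0],
    [1,0,0,0,0]
  ]
}}

```text
time: 14.25
tool_pos: [0.6308, -0.1673, 0.0931]
ee_rot: [-0.618, 1.571, 2.656]
wrist_force: [-1.1, 0.2, -4.7]
width: 0.0186
```

```bash
python3 look.py wrist w4 "(.6313,-.1677)"; python3 look.py top top4; python3 look.py scene scene4 >/dev/null
python3 - <<'E'
import cv2,pickle,numpy as np; from h import *
def crop(im,x,y,w,h,k):
    c=cv2.resize(im[y:y+h,x:x+w],None,fx=k,fy=k,interpolation=cv2.INTER_CUBIC)
    c=np.clip(c.astype(float)*1.5,0,255).astype(np.uint8)
    for i in range(0,w,10): cv2.line(c,(int((i+.5)*k),0),(int((i+.5)*k),6 if i%20 else 12),(0,0,255),1)
    for i in range(0,h,10): cv2.line(c,(0,int((i+.5)*k)),(6 if i%20 else 12,int((i+.5)*k)),(0,0,255),1)
    return c
w,t,s=[pickle.load(open(f+"4.pkl","rb"))["image"][:,:,::-1] for f in ("w","top","scene")]
cv2.imwrite("pics/c4.png",np.vstack([np.hstack([crop(t,340,150,100,75,4),crop(s,190,170,100,75,4)]),np.hstack([crop(w,160,100,200,150,2),crop(w,320,100,200,150,2)])]))
E
```

```text
14.25 [ 0.63080196 -0.16733216  0.09306462] x [-2.e-04  1.e-04 -1.e+00] yang -82.45470504170575 [-0.346  0.343  1.232  0.     1.567  1.093] 0.018618603823377086 [-1.1  0.2 -4.7]
to go tool cm [-0.    0.04 -0.04]
14.3 [ 0.63088203 -0.16737659  0.09304131] x [-1.e-04  0.e+00 -1.e+00] yang -82.45746456881362 [-0.346  0.343  1.232 -0.     1.567  1.093] 0.018995559397967248 [-0.2  0.6 -3.5]
to go tool cm [  0.   -13.13  15.58]
```

View pics/c4.png

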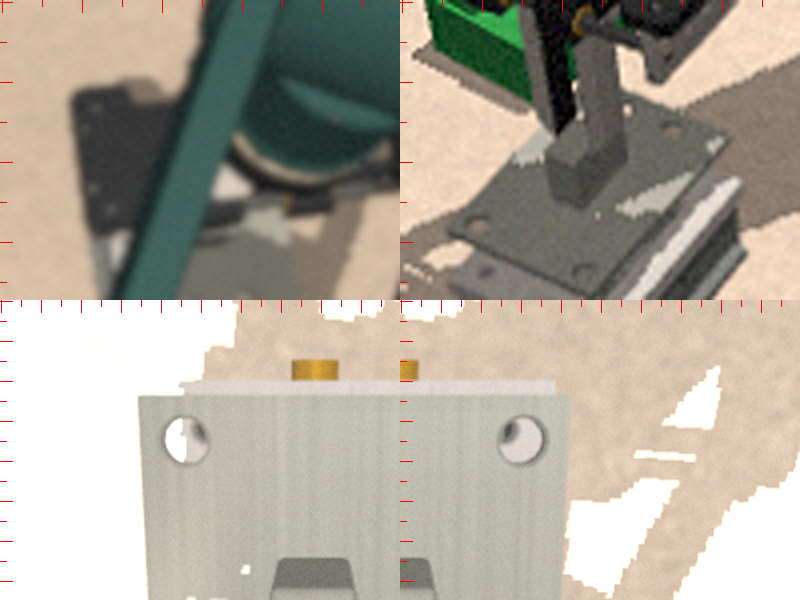

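The wrist crop shows the wide cover holes at (253,170) and (380,170), with the threaded holes appearing inside them and the plug at the far end, so the orientation is right. Lowering 1.6 cm in two gentle steps, then fine alignment.

{"name": "carry_out", "arguments": {
  "targets": [
    [1,0.2,0,0,0],
    [1,0.3,0,0,0],
    [1,0.3,0,0,0],
    [1,0.3,0,0,0],
    [1,0.3,0,0,0],
    [1,0.2,0,0,0],
    [1,0,0,0,0],
    [1,0,0,0,0],
    [1,0,0,0,0]
  ]
}}

```text
time: 15.3
tool_pos: [0.6312, -0.1676, 0.0772]
ee_rot: [2.501, 1.57, -0.509]
wrist_force: [0.3, -0.2, -3.7]
width: 0.0187
```

```bash
python3 look.py wrist w5 "(.6313,-.1677)"; python3 look.py scene scene5 >/dev/null
python3 - <<'E'
import pickle; from h import *
def crop(im,x,y,w,h,k,st):
    c=cv2.resize(im[y:y+h,x:x+w],None,fx=k,fy=k,interpolation=cv2.INTER_CUBIC)
    c=np.clip(c.astype(float)*1.4,0,255).astype(np.uint8)
    for i in range(0,w,st): cv2.line(c,(int((i+.5)*k),0),(int((i+.5)*k),6),(0,0,255),1)
    for i in range(0,h,st): cv2.line(c,(0,int((i+.5)*k)),(6,int((i+.5)*k)),(0,0,255),1)
    return c
w,s=[pickle.load(open(f+"5.pkl","rb"))["image"][:,:,::-1] for f in ("w","scene")]
cv2.imwrite("pics/c5.png",np.vstack([np.hstack([crop(w,235,145,40,30,10,5),crop(w,360,145,40,30,10,5)]),crop(s,190,170,100,37,8,10)]))
cv2.imwrite("pics/c5b.png",crop(s,190,185,100,75,8,10))
E
```

```text
15.3 [ 0.63119812 -0.16763122  0.07723135] x [ 5.e-04 -3.e-04 -1.e+00] yang -82.50566571103025 [-0.346  0.351  1.254 -0.     1.537  1.094] 0.018732148824700916 [ 0.3 -0.2 -3.7]
to go tool cm [ 0.    0.01 -0.01]
```

View pics/c5.png

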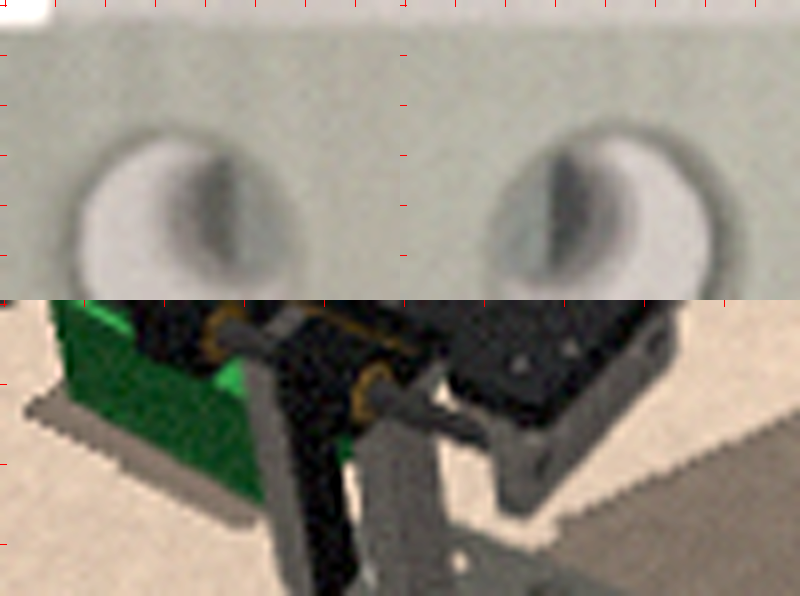

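View pics/c5b.png

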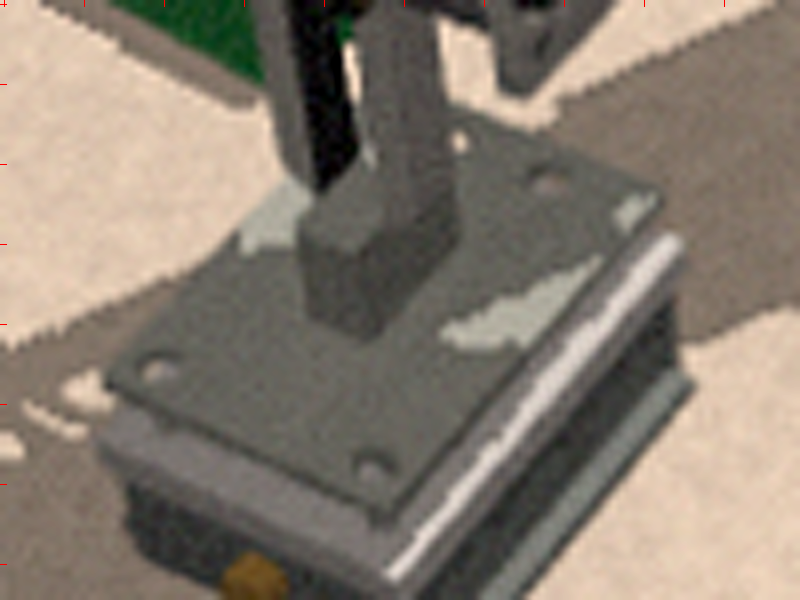

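The scene view shows the plate level above the flange with a clear gap. In the wrist view the threaded holes sit symmetrically in both wide cover holes. Now computing the residual.

Run:
```python
import pickle; from h import *
w=pickle.load(open("w5.pkl","rb")); s=pickle.load(open("scene5.pkl","rb")); w3=pickle.load(open("w3.pkl","rb"))
w1=pickle.load(open("w1.pkl","rb"))
ow=(w,[0,1],[(252.8,169),(381,169)]); os=(s,[1,0,2],[(209.25,230.5),(236.4,242.6),(257.9,207.0)])
p0=(.631,-.167,.13); z=.0773-.011+.006
print("cover wrist",fit([ow],z,p0)); print("cover scene",fit([os],z,p0)); print("both free z",fit([ow,os],z,p0,True))
ht=(w,[0,1],[(258.3,166),(375.7,166)])
print("housing wrist",fit([ht],.05,p0))
h=np.array([.6313,-.1677,.1305])
print("pred threaded",proj(w,pts(h,.05)[:2]))
# sub-pixel: dark threaded-hole pixels visible through the cover holes
g=cv2.cvtColor(w["image"],cv2.COLOR_RGB2GRAY)
for x in (253,381):
    print(x); print(g[155:185:2,x-14:x+15:2])
```

```text
cover wrist (array([ 0.63154629, -0.16894082,  0.13160589]), np.float64(0.39697853698908186))
cover scene (array([ 0.63213661, -0.16670355,  0.13061149]), np.float64(0.1353316220562552))
both free z (array([ 0.63137906, -0.16882704,  0.13012375,  0.07016417]), np.float64(0.25935817628107355))
housing wrist (array([ 0.63205627, -0.1689708 ,  0.13160704]), np.float64(0.04733432699593439))
pred threaded [[256.15522842 166.95068994]
 [373.35160585 167.08911249]]
253
[[121 123 123 126 120 120 126 127 124 124 119 125 128 128 124]
 [121 122 126 125 117 112 114 117 121 121 122 129 126 126 121]
 [121 123 123 113 100 113 129 121 106 105 118 125 128 126 121]
 [119 118 113 102 132 141 133 117  95  73 102 116 129 129 125]
 [118 111  98 133 143 141 122  96  71  64 102 102 121 132 126]
 [117 105 115 144 141 138 113  89  68  67  95  97 110 129 127]
 [114 100 123 144 143 135 114  93  71  71  96  97 106 121 126]
 [112  93 129 146 144 138 119  97  78  71  98  99 102 117 127]
 [116  99 126 142 141 140 130 112  96  83  95 100 111 118 126]
 [112 103 115 144 143 141 141 128 117 107 106 114 120 119 124]
 [1
[... 562 characters left out ...]
0 125]
 [130 129 103  99  64  61  82 108 135 144 143  96 102 127 129]
 [129 120 100 101  61  55  79  94 124 147 148 136  85 109 132]
 [128 106 104  99  67  58  82  92 124 146 147 142  81 105 132]
 [123 109  95 104  61  67  87 105 131 143 147 145  82 103 130]
 [127 105 100 100  69  88  98 128 147 145 143 137  81 102 128]
 [126 111 120 100 100 108 123 139 148 146 146 134  80 108 129]
 [127 111 135 135 131 135 145 148 145 143 146 102  98 113 133]
 [131 121 118 145 143 142 143 144 143 144 125  84 109 130 130]
 [130 126 119 122 141 143 141 145 136 102  88 102 125 129 129]
 [130 127 130 122 115 113 109 100  91  99 109 124 133 127 129]
 [126 127 125 127 125 113 112 113 114 115 124 130 129 127 127]]
```

The cover lines up with the housing within about 0.5–1 mm in both cameras, yaw within 0.1°, and the gap is between 14 and 16 mm. No correction needed, so I'm handing in.

Run:
```python
from bench import robot
o=robot.get_obs(); print(o["time"],o["tool_pos"],o["width"],o["wrist_force"].round(1))
print(robot.close_job())
```

```text
15.4 [ 0.63118577 -0.16759694  0.07725432] 0.018814411357955828 [-1.2 -0.5 -3.3]
the job is handed in; nothing more can be done
None
```

The grey cover is held level over housing_b, the right-hand housing with the gear wheel. Its wide holes are at the plug end, above the housing's wide pair. I handed the job in at 15.4 s, still gripping.

**Failed first grasp:** I lifted before the fingers had clamped, and they came off the lug empty. The cover measured within 0.5 mm of its earlier place afterwards. I reopened, closed again with a longer wait, and the second grasp held.

**Last checks:**
- **Grip:** the opening stayed at about 18.8 mm, slightly under the stated 20 mm lug. The wrist carried a steady load of about 3.4 N.
- **Alignment:** the wrist camera put cover and housing about 0.5 mm apart. The scene camera put them about 1 mm apart the other way, so I made no correction. The two differ by about 2 mm on the cover's absolute y, which is within the calibration error. Yaw matched within about 0.1°.
- **Gap above the flange:** the camera fit gave about 14.2 mm and the arm's own position about 16.3 mm, on either side of the 15 mm asked.
- **Narrow holes:** the fingers hid this pair from the wrist camera, so I checked only one narrow hole, in the scene view.
- **Other things on the bench:** nothing else should have been touched, as I kept the path above them. I did not measure them again at the end.

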